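# Seat a clamp post in a sprung welding-table socket

## Task

Take the round-headed steel post out of the wooden rack and slide it, foot first, into the empty steel socket, past the spring plunger in its side and on down until the sprung earth contact hidden in the bottom is pressed fully home. That contact sits at a different height each time, so feel for it and press gently, without ramming. Let go with the post standing in the socket, gripped by the plunger, and leave everything else where it is.

Things in the scene. Friction and masses are not known exactly. Their poses are not given: they have to be found in the camera images.
- post: the post to use, loose: a bare steel rod 16 mm in diameter and 150 mm long in all, about 250 g, topped by a round dark steel head 32 mm in diameter and 22 mm tall (the top 22 mm, 128 to 150 mm above the foot). Its lowest 8 mm taper to a 9 mm wide flat foot. It stands upright in one of the two holes of the rack. Origin: centre of the foot; z along the rod to the head.
- rest: bystander, loose: a second, shorter post, a plain 16 mm rod with a square 40 mm U-shaped head, 118 mm tall in all, its top 128 mm above the table; stands in the other hole of the rack, 100 mm away. Which hole is which varies. Origin: centre of its foot; z up.
- rack: fixed wooden block 65 mm (x) by 170 mm (y) by 55 mm high with two 19 mm holes, 45 mm deep (floor 10 mm above the table), at y = -50 and +50 mm of its frame. Origin: centre of its underside.
- socket: fixed steel socket: base plate 120 mm (x) by 100 mm (y) by 10 mm, on it a block 50 by 50 mm whose top is 85 mm above the table, with a vertical 18 mm bore (countersunk by 2 mm at the top). A spring plunger with a black knob sticks out 53 mm from the bore's axis on the -x side of its frame, 60 mm above the table. Origin: centre of the underside, on the bore's axis; z up.
- socket_mouth (a point): centre of the bore's mouth, at the top face of the socket, 85 mm above the table
- plunger (a joint): how far the side plunger is pushed outward (m). At 0 its round nose stands 5.5 mm into the bore, 25 mm below the mouth; the post's rod pushes it back 2 to 5 mm and is then gripped by 8 to 12 N of side force. Pushing the foot past it, and sliding the rod on down under its friction, takes up to about 12 N downward, unevenly; pressing the contact home adds to that.
- contact (a joint): how far the sprung earth contact, a 15 mm disc hidden inside the bore, is pressed down (m): 0 is free, 0.006 is fully home against a hard stop. Free, its top lies somewhere from 38 to 60 mm below the mouth (differs each time and is not measured). Its spring gives 1.1 N per mm, 6.6 N fully home. It may be pushed with no more than 35 N; the plunger's grip keeps it down after release.
- pipe: bystander, loose: upright piece of steel pipe, 76 mm outside, 85 mm tall. Origin: centre of its underside.
- stub: bystander, loose: round steel disc 60 mm across, 15 mm thick, lying flat. Origin: centre of its underside.
- bars: bystander, loose: flat steel bar 110 by 30 by 8 mm lying on the table, long side along its x. Origin: centre of its underside.
Things that resemble listed ones, but are neither listed nor needed, are in the scene too. Leave any blue or green look-alike of the post alone.

How it is judged:
By the outcome, as a careful person would: the job done as asked, in the order asked, and still so for the second after the job is handed in, with the robot touching nothing.
It also fails if it takes over 70 s, if anything falls off the work surface, if the arm or the gripper's body presses on something with over 40 N, if the wrist force passes 120 N, or if a joint passes its speed limit or range.

## Robot

A 6-joint arm with a two-finger parallel gripper is mounted at the origin on the work surface. World frame = base frame: x ahead of the robot, y to its left, z up, the work surface at z = 0. Lengths are in m, angles in rad, forces in N, time in s.
With the tool pointing down it reaches from about 0.325 to 0.9 m from the base axis. Payload 6.1 kg.
Tool frame: the origin (TCP) lies midway between the tips of the shut fingers; the grasp point (between the pads) lies 19 mm behind it; x points along the fingers, y is the direction in which the jaws open and shut, and the axes are right-handed (so a half turn about x gives the same grasp; the last joint's range is limited). The gripper opens to 85 mm and grips with 20 to 120 N. Pads are 22 mm wide; open, the fingers measure 114 mm over their backs; the gripper's body (76 mm by 85 mm) begins 54 mm behind the grasp point. The pads swing forward as they close: fully open they stand 13 mm farther back than shut.
Start: joints at [-1.431, 0.22, 1.526, -0, 1.395, -0.126], TCP at [0.164, -0.603, 0.231] pointing down, gripper open.
Joint ranges: [-2.98, 2.98], [-0.91, 2.08], [0.09, 2.57], [-1.24, 4.39], [0.2, 2.65], [-2.68, 2.68]. Speed limits (rad/s): [2.57, 2.57, 3.01, 3.14, 3.14, 3.14].

## Interface

Orientations are given as [roll, pitch, yaw] about the fixed x, y, z axes, in that order (R = Rz(yaw) Ry(pitch) Rx(roll)).
In Python, from plant import movep, move_l, set_joints, gripper_to, hold, inverse_kinematics, observe, get_image, get_calibration, Unreachable, job_done gives the robot as it stands. Calls block until the motion is done:
- movep(position, orientation): joint-space move of the TCP to a pose.
- move_l(position, feed=0.15, rotation=None, max_force=None): straight line of the TCP; rotation=None keeps the orientation; feed is the mean speed in m/s. With max_force (N) it stops when the force on the tool has changed by that much, and returns True; else False.
- set_joints(angles): joint-space move.
- gripper_to(opening, f_grip=None): finger opening in m; f_grip is the grip in N (None keeps the last); returns when the fingers have stopped.
- hold(seconds).
- inverse_kinematics(position, orientation): joint angles nearest the present ones, or None.
- observe(): the state.
- get_image(name): name is "side" or "top" or "wrist"; returns (picture, depth): 400x640x3 uint8, red, green, blue; 400x640 float32, m along the optical axis (not along the pixel's ray), 0 where there is no reading.
- get_calibration(name): a dict with "intrinsics" (3x3 intrinsics, pixels), "world_from_camera" (4x4, takes a point from camera to world coordinates). Camera axes: x right, y down, z forward; pixel columns grow to the right and rows downward; lengths in m; the calibration is good to about 2 mm. A picture is of the moment at which its call begins: read the wrist's pose just before it. get_calibration takes no time and is no camera call; for the wrist camera it gives the pose at the moment of the call.
A pose or a line that the arm cannot do raises Unreachable and nothing moves.
- job_done(): hands the job in, once; it reports no verdict.
The state is a dict: "time_s": time; "q": joint angles; "joint_velocities": joint speeds; "joint_torque": joint torques, N m; "eef_pos": TCP position; "tcp_rot": TCP orientation; "ft_force": force on the tool from outside, world axes, zero at the start; "torque": the same for the moment, N m; "opening": finger opening in m.
Only numpy, scipy, OpenCV 4.12 (cv2) and the standard library are available. Lean on these libraries where they do the work, as an engineer would, in place of code of your own. Each camera call takes 0.05 s, during which the arm holds its last target. There are 200 camera calls.

## Working session

There is one attempt and no reset: what is moved stays moved. The work goes in short steps, each a Python script; the robot and the scene stay as the last script left them, time stands still between calls to the robot, and variables do not carry over. Pictures are saved under pics/ and viewed, about 8 in all and at most 12, crops included, and the job is handed in when it is done.

```bash
ls; mkdir -p pics; cat > h.py <<'E'
import numpy as np, cv2
from plant import *
def snap(n,f):
    c=get_calibration(n); im,d=get_image(n); cv2.imwrite('pics/%s.png'%f,im[:,:,::-1]); np.savez('pics/%s.npz'%f,d=d,K=c['intrinsics'],T=c['world_from_camera'],im=im); return cloud(f)
def cloud(f):
    z=np.load('pics/%s.npz'%f); d=z['d'];v,u=np.mgrid[:400,:640]
    p=np.stack([u,v,np.ones_like(u)],-1)@np.linalg.inv(z['K']).T*d[...,None]
    P=p@z['T'][:3,:3].T+z['T'][:3,3]; P[d==0]=np.nan
    return z['im'],P
E
python3 - <<'E'
from h import *
print(observe())
snap('top','t1');snap('side','s1')
for n in('top','side','wrist'):print(get_calibration(n))
E
```

```text
pics
{'time_s': 0.0, 'q': array([-1.43109568e+00,  2.21230189e-01,  1.52760322e+00,  6.88126075e-06,
        1.39469238e+00, -1.26118992e-01]), 'joint_velocities': array([-0.00053352,  0.00080563, -0.00050661,  0.00194022, -0.000247  ,
       -0.00047251]), 'joint_torque': array([-6.84969018e-04, -4.96901858e+01, -3.89397204e+01, -4.48379842e-04,
        1.13532390e-02, -3.54008773e-05]), 'eef_pos': array([ 0.16409071, -0.6024548 ,  0.2302009 ]), 'tcp_rot': array([-1.70041868,  1.56886318,  1.70699239]), 'ft_force': array([-0.37067774, -0.555103  , -0.04429349]), 'torque': array([-0.02350563,  0.05095021,  0.01723051]), 'opening': 0.08557070997843003}
{'intrinsics': array([[469.33526997,   0.        , 318.7132993 ],
       [  0.        , 469.33526997, 194.90337703],
       [  0.        ,   0.        ,   1.        ]]), 'world_from_camera': array([[ 0.02629183, -0.97806397,  0.20663883,  0.34834869],
       [-0.99964407, -0.02478819,  0.00986278,  0.02131328],
       [-0.00452423, -0.20682459, -0.97836758,  1.19001407],
       [ 0.        ,  0.        ,  0.        ,  1.        ]])}
{'i
[... 170 characters left out ...]
rld_from_camera': array([[ 0.97880551, -0.12103643,  0.16519672,  0.40456853],
       [-0.20381678, -0.49711003,  0.84340995, -0.7282288 ],
       [-0.01996239, -0.85920417, -0.51124329,  0.55622838],
       [ 0.        ,  0.        ,  0.        ,  1.        ]])}
{'intrinsics': array([[291.45827493,   0.        , 323.78980262],
       [  0.        , 291.45827493, 203.82092809],
       [  0.        ,   0.        ,   1.        ]]), 'world_from_camera': array([[ 0.26312339, -0.92513025, -0.27367884,  0.23435577],
       [-0.96476073, -0.2528074 , -0.07297364, -0.58299944],
       [-0.00167791,  0.28323567, -0.95904887,  0.37237026],
       [ 0.        ,  0.        ,  0.        ,  1.        ]])}
```

View pics/t1.png

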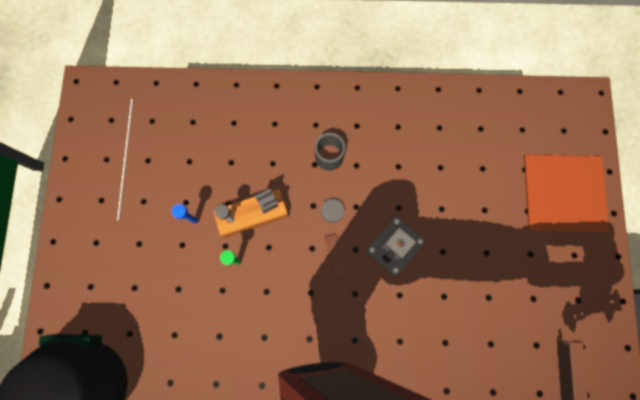

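View pics/s1.png

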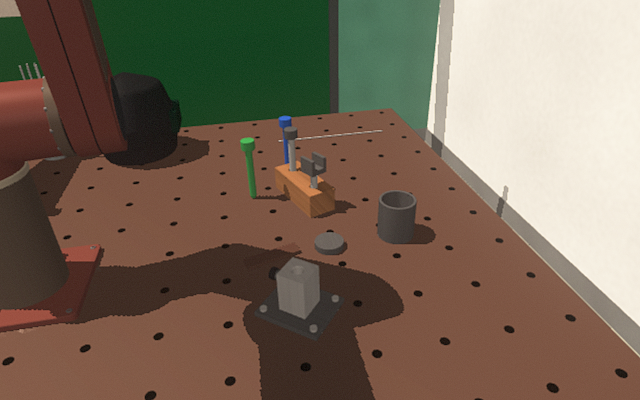

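Top view: the post's round head is at (222,212) in the rack's left hole and the U-head is at (266,200). The blue look-alike is at (179,211), the green one at (227,258), and the socket at about (398,243) with its knob at (387,257). The side view agrees.

```bash
python3 - <<'E'
from h import *
im,P=cloud('t1')
def reg(u,v,r,z0,z1,name):
    Q=P[v-r:v+r,u-r:u+r].reshape(-1,3);m=(Q[:,2]>z0)&(Q[:,2]<z1);Q=Q[m]
    print(name,len(Q),Q.mean(0).round(4),((Q.min(0)+Q.max(0))/2).round(4),np.ptp(Q,axis=0).round(3))
reg(222,212,14,.15,.175,'head');reg(266,200,18,.1,.14,'rest');reg(179,211,14,.13,.2,'blue');reg(227,258,14,.1,.2,'green')
reg(398,243,25,.078,.092,'socktop');reg(250,212,45,.045,.065,'rack')
reg(330,150,28,.075,.095,'pipe')
im2,P2=cloud('s1')
P=P2
reg(291,133,10,.15,.175,'head s');reg(298,268,25,.080,.09,'sock s')
im=cv2.cvtColor(im,cv2.COLOR_RGB2BGR);im2=im2[:,:,::-1]
a=cv2.resize(im[180:300,340:460],(480,480),interpolation=cv2.INTER_CUBIC)
b=cv2.resize(im2[240:350,245:355],(480,480),interpolation=cv2.INTER_CUBIC)
cv2.imwrite('pics/c1.png',cv2.resize(np.hstack([a,b]),(800,400)))
E
```

```text
head 163 [0.5244 0.2479 0.1591] [0.5249 0.2478 0.1574] [0.031 0.029 0.014]
rest 324 [0.5598 0.155  0.1155] [0.559  0.1538 0.1161] [0.053 0.052 0.032]
blue 186 [0.5238 0.3459 0.1472] [0.5245 0.3468 0.1416] [0.031 0.03  0.023]
green 184 [0.4233 0.23   0.1482] [0.4234 0.2308 0.1426] [0.03  0.031 0.024]
socktop 416 [ 0.473  -0.1617  0.0848] [ 0.4735 -0.1619  0.0855] [0.066 0.07  0.013]
rack 1361 [0.5362 0.203  0.0543] [0.5425 0.2019 0.0549] [0.118 0.18  0.019]
pipe 261 [0.703  0.0092 0.0833] [0.704  0.0102 0.0825] [0.077 0.074 0.015]
head s 104 [0.5225 0.2429 0.1568] [0.5228 0.2469 0.1557] [0.03  0.033 0.011]
sock s 658 [ 0.4709 -0.1646  0.0835] [ 0.471  -0.1631  0.0832] [0.068 0.07  0.006]
```

View pics/c1.png

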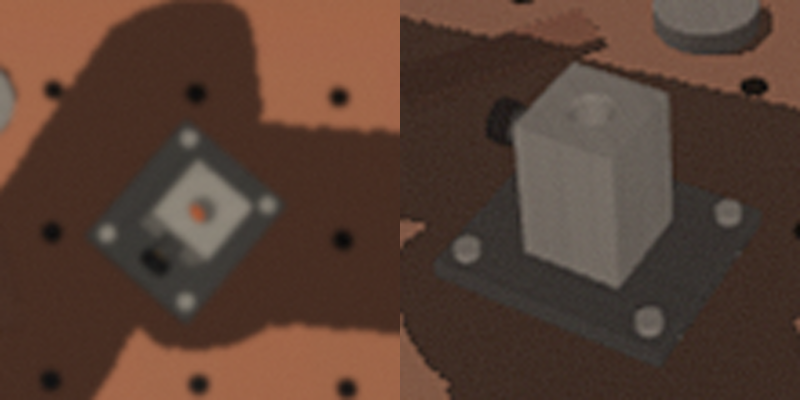

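The post is clear to grasp by its head. Next I go above it, grip, lift, and look for tilt.

```bash
cat >> h.py <<'E'
def ori(yaw): return [0,np.pi/2,yaw]
def st(t=''):
    o=observe();print(t,round(o['time_s'],1),'p',o['eef_pos'].round(4),'f',o['ft_force'].round(1),'op',round(o['opening'],4),'q',o['q'].round(2))
E
python3 - <<'E'
from h import *
px,py=0.524,0.247
az=np.arctan2(py,px)
c=[(abs(q[5]),y) for y in(az+np.pi/2,az-np.pi/2) if (q:=inverse_kinematics([px,py,.26],ori(y))) is not None]
yaw=min(c)[1];print(c)
gripper_to(.06,30)
movep([px,py,.26],ori(yaw));st()
move_l([px,py,.128],.08,max_force=15);st('down')
gripper_to(.02,100);hold(.3);st('grip')
print(move_l([px,py,.30],.06));hold(.3);st('up')
snap('top','t2');snap('side','s2')
a=cv2.imread('pics/t2.png');b=cv2.imread('pics/s2.png')
cv2.imwrite('pics/c2.png',np.hstack([a[100:300,120:420],b[20:220,190:490]]))
E
```

```text
[(np.float64(0.13610149280569583), np.float64(-1.1303105981655948))]
 3.7 p [0.5243 0.2463 0.2599] f [-0.6  0.4  0.6] op 0.0601 q [ 0.3   0.09  1.61 -0.    1.43 -0.14]
down 5.5 p [0.5244 0.2471 0.1286] f [ 0.2 -0.9 -0.7] op 0.0598 q [ 0.3   0.21  1.74  0.    1.19 -0.14]
grip 6.2 p [0.5245 0.2472 0.1287] f [0.5 0.7 6. ] op 0.0298 q [ 0.3   0.21  1.74 -0.    1.19 -0.14]
False
up 9.5 p [0.524  0.247  0.2999] f [-0.6  0.1 -2. ] op 0.03 q [ 0.3   0.07  1.56 -0.    1.51 -0.14]
```

View pics/c2.png

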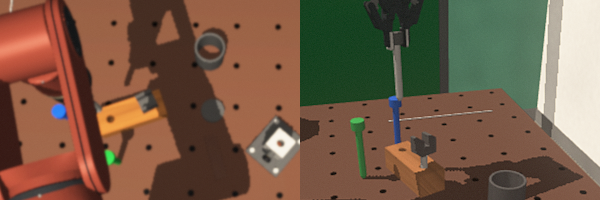

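The post is held about upright and the green, blue and rest posts are undisturbed. Next I move above the socket and measure the post axis and bore from close by.

```bash
python3 - <<'E'
from h import *
px,py=0.472,-0.163
az=np.arctan2(py,px)
print(move_l([0.524,.247,.30],.1))
movep([px,py,.26],ori(az-np.pi/2));hold(.3);st()
def fit(f):
    im,P=cloud(f);t=observe()['eef_pos']
    m=(np.hypot(P[...,0]-t[0],P[...,1]-t[1])<.03)&(P[...,2]<t[2]-.015)&(P[...,2]>.11)
    Q=P[m];print(f,len(Q),Q.min(0).round(3),Q.max(0).round(3))
    if len(Q)<30:return
    for z in np.arange(.13,.25,.02):
        s=Q[abs(Q[:,2]-z)<.01]
        if len(s):print(round(z,2),np.median(s,axis=0).round(4),len(s))
for n in('side','wrist','top'):snap(n,n[0]+'3');fit(n[0]+'3')
a=cv2.imread('pics/s3.png');b=cv2.imread('pics/w3.png')
cv2.imwrite('pics/c3.png',np.hstack([cv2.resize(a[140:340,220:380],(320,400)),b[:,80:560]]))
E
```

```text
False
 11.7 p [ 0.4723 -0.1624  0.26  ] f [ 0.2  0.3 -2.2] op 0.0298 q [-0.49 -0.1   1.81  0.    1.43 -0.16]
s3 614 [ 0.466 -0.171  0.142] [ 0.482 -0.159  0.245]
0.15 [ 0.4733 -0.1667  0.153 ] 86
0.17 [ 0.4731 -0.1671  0.17  ] 114
0.19 [ 0.4731 -0.1671  0.1904] 120
0.21 [ 0.4726 -0.1673  0.2101] 127
0.23 [ 0.473  -0.1674  0.2301] 132
w3 811 [ 0.467 -0.159  0.149] [ 0.482 -0.149  0.245]
0.15 [ 0.4771 -0.151   0.1545] 54
0.17 [ 0.4774 -0.1511  0.1707] 108
0.19 [ 0.4769 -0.1509  0.1906] 139
0.21 [ 0.477  -0.1509  0.2107] 191
0.23 [ 0.477  -0.1509  0.2311] 251Traceback (most recent call last):
  File "<stdin>", line 14, in <module>
  File "<stdin>", line 9, in fit
    return umr_minimum(a, axis, None, out, keepdims, initial, where)
ValueError: zero-size array to reduction operation minimum which has no identity
```

```bash
python3 - <<'E'
from h import *
for f in('s1','t1','w3','s3'):
    im,P=cloud(f);m=(np.hypot(P[...,0]-.472,P[...,1]+.163)<.045)&(abs(P[...,2]-.0845)<.005)
    # project to fixed plane: use xy points
    Q=P[m];r=cv2.minAreaRect((Q[:,:2]*1000).astype(np.float32));print(f,len(Q),r, Q.mean(0).round(4))
im,P=cloud('w3');T=np.load('pics/w3.npz')['T'];print('cam',T[:3,3])
a=cv2.imread('pics/s3.png');b=cv2.imread('pics/w3.png')
cv2.imwrite('pics/c3.png',np.hstack([cv2.resize(a[140:340,220:380],(320,400)),b[:,80:560]]))
E
```

```text
s1 668 ((471.0574951171875, -162.50816345214844), (52.29302978515625, 51.36748504638672), 50.37337112426758) [ 0.4708 -0.1648  0.0835]
t1 411 ((473.595947265625, -162.610107421875), (50.41270446777344, 51.24913024902344), 49.925994873046875) [ 0.473  -0.1619  0.0848]
w3 1499 ((471.7445373535156, -159.1840362548828), (50.17174530029297, 50.11927795410156), 50.032562255859375) [ 0.4728 -0.1545  0.0842]
s3 667 ((471.15576171875, -162.88751220703125), (52.74960708618164, 51.928768157958984), 49.298004150390625) [ 0.471  -0.1651  0.0836]
cam [ 0.49627111 -0.09348453  0.40206956]
```

View pics/c3.png

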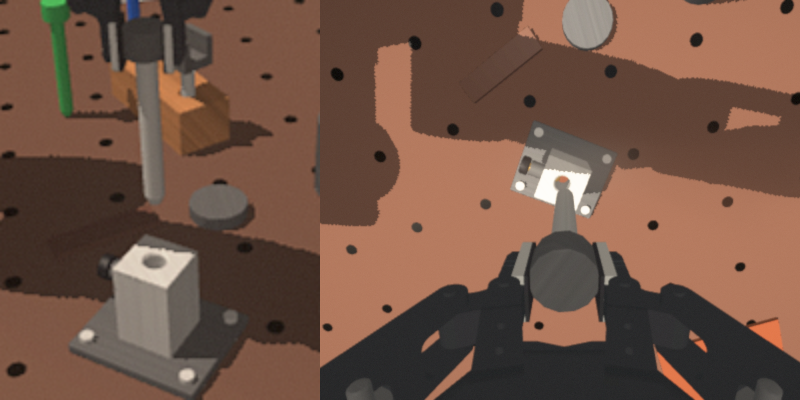

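Wrist and side cameras both show the post axis vertical and 3.2 mm in x and 2 mm in y away from the bore. I correct that, enter the bore, and check side forces.

```bash
python3 - <<'E'
from h import *
x,y=.4691,-.1644
gripper_to(.02,120)
move_l([x,y,.26],.05);hold(.2);st('above')
print(move_l([x,y,.206],.06,max_force=8));hold(.2);st('mouth')
print(move_l([x,y,.186],.02,max_force=8));hold(.2);st('in18')
E
```

```text
above 12.5 p [ 0.4691 -0.1645  0.26  ] f [-0.1 -0.5 -3.3] op 0.029 q [-0.5  -0.11  1.82  0.    1.43 -0.16]
False
mouth 13.8 p [ 0.4694 -0.1645  0.2065] f [ 0.3  0.7 -1.5] op 0.0294 q [-0.5  -0.07  1.88  0.    1.33 -0.16]
False
in18 15.1 p [ 0.4692 -0.1644  0.1861] f [-0.6  0.9 -2.7] op 0.0293 q [-0.5  -0.05  1.9   0.    1.29 -0.16]
```

```bash
python3 - <<'E'
from h import *
x,y=.4691,-.1644
z=.186; L=[]
while z>.1385:
    z-=.001
    s=move_l([x,y,z],.012,max_force=20)
    o=observe();f=o['ft_force'];L.append((round(z*1000,1),round(o['eef_pos'][2]*1000,1),*f.round(1)))
    if f[2]>21 or np.hypot(*f[:2])>15 or s: print('stop',s);break
for l in L:print(*l)
st()
E
```

```text
stop False
185.0 184.9 0.2 0.5 -1.9
184.0 183.9 0.9 -0.2 -1.3
183.0 182.9 -0.2 -0.9 -2.6
182.0 181.9 -0.5 0.0 -1.8
181.0 181.1 0.3 -0.6 -1.4
180.0 180.1 -0.0 -1.1 -1.3
179.0 179.2 1.7 -0.4 -1.4
178.0 178.3 1.8 -1.4 -0.1
177.0 177.5 1.6 -0.7 3.1
176.0 177.1 1.4 -0.1 7.3
175.0 176.3 1.1 -0.1 7.2
174.0 175.9 -0.4 0.6 10.9
173.0 174.9 0.8 0.5 12.1
172.0 173.7 0.6 -0.5 10.3
171.0 172.6 0.8 0.3 10.1
170.0 171.0 1.8 -0.4 6.0
169.0 169.4 4.0 -1.0 3.1
168.0 168.4 3.7 -0.6 3.6
167.0 167.4 3.0 -0.8 3.8
166.0 165.8 5.5 -2.5 0.5
165.0 164.9 5.1 -2.2 1.5
164.0 163.9 4.3 -1.4 1.7
163.0 163.0 4.5 -1.8 3.3
162.0 162.1 4.3 -2.1 2.8
161.0 161.2 5.1 -2.2 4.4
160.0 160.3 4.5 -1.2 5.2
159.0 159.4 3.8 -1.8 5.6
158.0 158.5 5.3 -1.9 6.9
157.0 157.6 4.1 -2.0 7.0
156.0 157.5 1.3 -1.0 12.2
155.0 157.5 1.1 -0.5 18.6
154.0 157.4 -1.5 2.0 23.4
 23.1 p [ 0.4701 -0.165   0.1574] f [-1.5  2.  23.4] op 0.0291 q [-0.5  -0.02  1.93 -0.    1.23 -0.16]
```

Contact was felt at tcp z≈0.164 and the force rose at about 1.1 N/mm. It met the hard stop at 0.1575, 6 mm further down, with 23 N in total. Next I ease off, release and back away.

```bash
python3 - <<'E'
from h import *
x,y=.4691,-.1644
move_l([x,y,.1555],.01);st('eased')
gripper_to(.06);hold(.2);st('open')
move_l([x,y,.26],.06,max_force=10);st('up')
az=np.arctan2(y,x)
print(move_l([x-.08*np.sin(az)*-1,y-.08*np.cos(az),.27],.1));hold(.2);st('away')
im,P=snap('side','s4');im,Pt=snap('top','t4')
for n,Q in(('s',P),('t',Pt)):
    m=(np.hypot(Q[...,0]-.472,Q[...,1]+.163)<.03)&(Q[...,2]>.16)&(Q[...,2]<.23)
    q=Q[m]
    if len(q):print(n,len(q),'ztop',np.percentile(q[:,2],[50,90,97]).round(4),q.mean(0).round(4))
a=cv2.imread('pics/s4.png');b=cv2.imread('pics/t4.png')
cv2.imwrite('pics/c4.png',np.hstack([a[100:350,220:440],b[100:350,140:500]]))
E
```

```text
eased 23.4 p [ 0.4698 -0.1648  0.1575] f [ 0.9 -0.3 14.4] op 0.0291 q [-0.5  -0.02  1.93 -0.    1.23 -0.16]
open 24.0 p [ 0.4688 -0.1643  0.1552] f [ 0.  -0.7 -0. ] op 0.0599 q [-0.5  -0.02  1.93 -0.    1.23 -0.16]
up 25.9 p [ 0.4689 -0.1643  0.2596] f [-0.1 -0.2 -0.8] op 0.0599 q [-0.5  -0.11  1.82  0.    1.43 -0.16]
False
away 27.1 p [ 0.4428 -0.2394  0.2699] f [ 0.8 -1.1  0.1] op 0.0602 q [-0.65 -0.1   1.79  0.    1.45 -0.32]
s 433 ztop [0.1852 0.1888 0.1892] [ 0.4708 -0.1703  0.1821]
t 191 ztop [0.189  0.1915 0.1924] [ 0.4726 -0.1614  0.188 ]
```

View pics/c4.png

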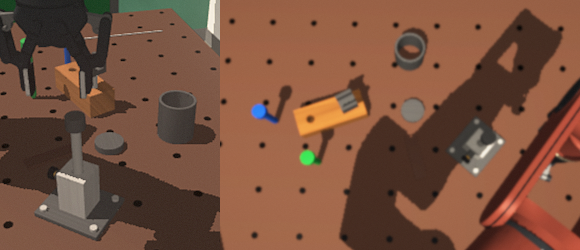

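The post stands in the socket and everything else looks unmoved. Sliding friction was only about 4 N plus the 2.5 N weight against a 6.6 N spring, so the post may have risen a little. I check with a gentle fingertip press on the head.

```bash
python3 - <<'E'
from h import *
x,y=.4700,-.1640
az=np.arctan2(y,x)
gripper_to(0,30)
move_l([x,y,.27],.1);move_l([x,y,.196],.06,max_force=6);hold(.2);st('near')
z=.196;L=[]
while z>.181:
    z-=.0005
    s=move_l([x,y,z],.01,max_force=20);o=observe();f=o['ft_force'];L.append((round(z*1000,1),round(o['eef_pos'][2]*1000,2),*f.round(1)))
    if s or f[2]>20: break
for l in L:print(*l)
move_l([x,y,.27],.06)
move_l([x+.08*np.sin(az),y-.08*np.cos(az),.27],.1);hold(.3);st('away')
for n in('side','top'):
    im,Q=snap(n,n[0]+'5')
    q=Q[(np.hypot(Q[...,0]-.472,Q[...,1]+.163)<.03)&(Q[...,2]>.16)&(Q[...,2]<.23)]
    print(n,len(q),np.percentile(q[:,2],[50,90,97]).round(4),q.mean(0).round(4))
E
```

```text
near 30.3 p [ 0.4702 -0.1641  0.1964] f [-0.6  1.2  0.1] op -0.0003 q [-0.49 -0.06  1.89  0.    1.31 -0.16]
195.5 195.48 0.5 -0.1 0.1
195.0 194.95 -0.1 -1.1 0.4
194.5 194.45 -0.1 0.5 -0.4
194.0 193.95 -0.2 -0.3 -0.2
193.5 193.44 0.4 -0.5 0.2
193.0 192.94 0.9 -0.7 -0.8
192.5 192.45 -0.2 0.2 -0.2
192.0 191.96 0.1 -0.1 -0.1
191.5 191.45 -0.2 0.2 0.5
191.0 190.95 -0.7 0.3 0.2
190.5 190.46 -0.1 0.5 0.4
190.0 189.97 0.4 -0.3 -0.3
189.5 189.53 0.4 -0.3 -0.3
189.0 189.47 -0.8 0.7 3.5
188.5 189.49 -0.9 0.8 6.5
188.0 189.47 -1.6 1.0 9.0
187.5 189.47 -2.8 1.0 11.0
187.0 189.43 -2.7 0.6 12.8
186.5 189.43 -2.7 2.7 16.5
186.0 189.39 -2.9 1.6 16.8
185.5 189.35 -3.2 1.6 18.6
185.0 189.26 -2.6 2.0 20.6
away 38.6 p [ 0.4438 -0.2392  0.2701] f [-0.4 -0.2 -0.5] op 0.0002 q [-0.65 -0.1   1.79  0.    1.45 -0.32]
side 434 [0.1852 0.1889 0.1894] [ 0.4719 -0.1706  0.1821]
top 196 [0.1891 0.1915 0.1926] [ 0.4737 -0.1619  0.1879]
```

The post was rigid from first touch, at z=0.1895, so it is still hard against the stop. Its height did not change afterwards.

```bash
python3 -c "
from h import *
job_done();st()"
```

```text
the job is handed in; nothing more can be done
the job is handed in; nothing more can be done
```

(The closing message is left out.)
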